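Swing out the folding hook and hang the gnocchi paddle

TASK

Swing the red folding hook on the green tool panel fully out by pushing it from behind with closed fingers (do not clamp it), and press it firmly but not hard against its stop. Then take the pale ridged gnocchi paddle with the hole out of the stand, slip its hole over the hook and lower it gently behind the upturned tip until the hook carries it, slide it back along the hook up against the red collar, and only then let go, so that it hangs there still, with everything else left where it was.

Things in the scene. Friction and masses are not known exactly. Their poses are not given: they have to be found in the camera images.
- panel: Fixed upright green-painted board, 340 mm long (x), 18 thick (y), 192 high, on two low feet (30 x 90 x 20 mm) at its ends. Origin: centre of its underside; z up. The hook is on its front, which looks along -y. Its top edge has a finger notch right through, from x = -75 to +5 mm, above z = 120 mm, behind the free end of the folded hook. Position and yaw vary.
- hook (a joint): Red swing-out hook, hinge angle: 0 = folded, bar along the panel's -x; grows as the free end swings out; hard stop at 1.571, bar along the panel's -y. Starts at 0 to 0.25. Friction hinge, 0.35 N m (4 N at 85 mm), stays where left. Push its back (panel) side by way of the notch. Pressing with 6 to 25 N at the stop shows it is home; more than 25 N from the fingers (clamping too) is too much.
- hook_hinge (a point): On the vertical hinge axis at the bar's centre line, 180 mm above the table; fixed to the panel at x = +60, y = -27 mm (18 mm off its front face). Its frame turns with the hook: -x points along the bar to the free end, z up.
- hook_tip (a point): Outer end of the bar, on its centre line, 110 mm from the hinge axis. The bar is 8 mm in diameter; here it turns up, to 12 mm above the centre line (8 mm above the bar's top).
- hook_seat (a point): On the bar's centre line, 56 mm from the hinge axis: mid-thickness of the paddle when its back is against the collar. The red collar is a disc, 30 mm in diameter, from 45 to 50 mm from the hinge axis. Axes as hook_hinge: -x outward along the bar, z up. When hung, the hole's centre is 7 mm below this point. Over 15 N of the paddle on the hook is too much.
- stand: Fixed dark wooden block 120 x 130 x 45 mm (x, y, z), origin at the centre of its underside, with two slots along its x, 14 mm wide, at y = -40 and y = +40 mm, floor 10 mm above the table, 35 mm deep. Position and yaw vary; which board is in which slot varies.
- paddle: Loose pale ridged wooden gnocchi paddle, about 0.14 kg: upright board 80 mm wide (x), 12 mm thick (y), 170 mm tall (z), standing in a slot of the stand with about 2 mm of slack. Origin: centre of its lower end. Grip it across its 12 mm thickness at its upper edge; either face may look outward.
- paddle_hole (a point): Centre of the paddle's round hole, 22 mm in diameter, right through along the paddle's y; 58 mm below its upper edge (112 mm above its lower end), mid-width.
- plain_board: Loose dark plain board without hole, 80 x 12 x 100 mm (x, y, z), upright in the other slot of the stand; leave it alone.
- bowl: White bowl, 130 mm wide, 60 mm high; leave alone. Origin under its centre.
- flour_jar: Glass jar, 80 mm wide, 130 mm high; leave alone. Origin under its centre.
- oil_bottle: Green bottle, 60 mm wide, 220 mm high; leave alone. Origin under its centre.
- scraper: Steel dough scraper with dark handle lying flat, 120 x 106 x 16 mm; leave alone. Origin under the blade's centre.
- mug: Blue mug, 80 mm wide, 90 mm high; leave alone. Origin under its centre.
- spoon: Steel spoon with a wooden handle, lying flat; leave alone. Origin near its middle.
Things that resemble listed ones, but are neither listed nor needed, are in the scene too. Several things have the shape of the paddle; the one meant has the colours described above.

How it is judged:
By the outcome, as a careful person would: the job done as asked, in the order asked, and still so for the second after the job is handed in, with the robot touching nothing.
It also fails if it takes over 64 s, if anything falls off the work surface, if the arm or the gripper's body presses on something with over 40 N, if the wrist force passes 120 N, or if a joint passes its speed limit or range.

ROBOT

A 6-joint arm with a two-finger parallel gripper is mounted at the origin on the work surface. World frame = base frame: x ahead of the robot, y to its left, z up, the work surface at z = 0. Lengths are in m, angles in degrees, forces in N, time in s.
With the tool pointing down it reaches from about 0.3 to 0.85 m from the base axis. Payload 4.2 kg.
Tool frame: the origin (TCP) lies midway between the tips of the shut fingers; the grasp point (between the pads) lies 19 mm behind it (r.hold_point_z is the distance from the TCP to the grasp point, in m); y points along the fingers, x is the direction in which the jaws open and shut, and the axes are right-handed (so a half turn about y gives the same grasp; the last joint's range is limited). The gripper opens to 91 mm and grips with 3 to 60 N. Pads are 32 mm wide; open, the fingers measure 118 mm over their backs; the gripper's body (76 mm by 178 mm) begins 60 mm behind the grasp point.
Start: joints at [-68.812, 18.312, 89.639, -0, 72.044, -1.146], TCP at [0.219, -0.532, 0.214] pointing down, gripper open.
Joint ranges: [-177.97, 177.97], [-48.28, 115.42], [12.27, 149.76], [-77.06, 257.06], [2.81, 150.46], [-146.56, 146.56]. Speed limits (degrees/s): [147.25, 147.25, 180, 180, 180, 180].

INTERFACE

Orientations are given as [roll, pitch, yaw] about the fixed x, y, z axes, in that order (R = Rz(yaw) Ry(pitch) Rx(roll)).
In Python, from station import monitor, get_image, ticket, silhouettes, tip_of, r gives the robot as it stands.
- The arm moves only by the tool arm_command, never from a script. Its argument "targets" is a list of rows, each a list of 4 numbers: the shift along the tool's x, y, z in cm, then the turn about the tool's y in rad. A call has exactly 8 rows; each row shifts and turns the commanded pose from where the row before left it, along the tool's axes as they then stand; what a row does not reach is not made up. A row lasts 1/10 s, in which the tool goes at most 50 mm and 8.59 degrees, less where a joint would pass 70% of its speed; a pose out of reach is approached as far as the arm can. A call with a gripper value outside its range is refused whole. "claw" is the gripper's target within -1 to 1 (fully open at 1, half-way at 0, shut at -1), set as the call begins (left out, the last holds). The fingers move at their own pace and stop on an object; "squeeze" is the grip in N (left out, the last holds). Time passes only in rows, so rows that do not move let the fingers close, or fill a call up. It gives the time, the measured TCP pose, the force and the opening at its end, in the units of the state.
- monitor.read_state(): the state, without advancing time (a new reading comes with each control period).
- get_image(name): name is "side" or "top"; returns a dict with "pixels" (384x512x3 uint8, red, green, blue), "camera_matrix" (3x3 intrinsics, pixels), "pose" (4x4, takes a point from camera to world coordinates). Camera axes: x right, y down, z forward; pixel columns grow to the right and rows downward; lengths in m; the calibration is good to about 2 mm. A picture is of the moment at which its call begins. There is no depth.
- ticket.finish_job(): hands the job in, once; it reports no verdict.
Trained networks look in a picture, given as the dict that the camera call returned (one of the last four; its "shot" number tells which), for a name from the list of things; names that differ only in an ending like _2 or _b are one class to them, and where a whole thing is asked for, a point or a joint stands for the part that bears it (a point fixed in the world has none). Each returns a list of dicts, best first, with "confidence" (0 to 1); they miss things now and then, are a little off and sometimes report something else, mostly with a low value. They report only what shows in the picture. A call takes as long as a camera call. They do not tell look-alikes from the thing itself.
- silhouettes(name, picture): "region" (384x512 bool, what is visible of it) and "centre" ([row, column] in pixels, amid what is visible of it).
- tip_of(name, picture): "centre" ([row, column] in pixels: a listed point, or the origin of a listed thing).
The state is a dict: "time": time; "joint_positions": joint angles; "dq": joint speeds; "joint_efforts": joint torques, N m; "ee_pos": TCP position; "tcp_rot": TCP orientation; "ft_force": force on the tool from outside, world axes, zero at the start; "wrist_torque": the same for the moment, N m; "opening": opening from 0.0 (shut) to 1.0 (fully open).
Only numpy, scipy, OpenCV 4.12 (cv2) and the standard library are available. Lean on these libraries where they do the work, as an engineer would, in place of code of your own. Each camera call takes 0.05 s, during which the arm holds its last target. There are 200 camera calls.

## Working session

There is one attempt and no reset: what is moved stays moved. The work goes in short steps, Python scripts to look and compute and a tool call to move; the robot and the scene stay as the last step left them, time stands still between calls to the robot, and variables do not carry over. Pictures are saved under pics/ and viewed, about 8 in all and at most 12, crops included, and the job is handed in when it is done.

Besides the shell and the picture viewer there is one more tool, called after "Call:" as name(argument=value, ...) on one line, values as JSON. arm_command: Moves the arm, as the interface text tells. Its arguments: {"type":"object","properties":{"targets":{"type":"array"},"claw":{"type":"number"},"squeeze":{"type":"number"}},"required":["targets"]}

```bash
ls; mkdir -p pics; cat > h.py <<'E'
import numpy as np, cv2
from station import monitor, get_image, ticket, silhouettes, tip_of, r
from scipy.spatial.transform import Rotation as R
def ray(pic,rc):
    K=np.array(pic["camera_matrix"]);T=np.array(pic["pose"])
    d=T[:3,:3]@np.linalg.solve(K,[rc[1],rc[0],1.]);return T[:3,3],d/np.linalg.norm(d)
def atz(pic,rc,z):
    o,d=ray(pic,rc);return o+d*(z-o[2])/d[2]
def tri(p1,c1,p2,c2):
    o1,d1=ray(p1,c1);o2,d2=ray(p2,c2)
    t=np.linalg.lstsq(np.c_[d1,-d2],o2-o1,rcond=None)[0]
    a=o1+d1*t[0];b=o2+d2*t[1];return (a+b)/2,np.linalg.norm(a-b)
def proj(pic,p):
    T=np.array(pic["pose"]);q=np.array(pic["camera_matrix"])@(T[:3,:3].T@(np.array(p)-T[:3,3]));return q[1]/q[2],q[0]/q[2]
def save(pic,name,crop=None,s=1):
    im=pic["pixels"][:,:,::-1]
    if crop: a,b,c,d=crop; im=im[a:b,c:d]
    cv2.imwrite("pics/"+name,cv2.resize(im,None,fx=s,fy=s,interpolation=cv2.INTER_CUBIC))
E
python3 - <<'E'
from h import *
np.set_printoptions(precision=3,suppress=True)
S=get_image("side");T=get_image("top")
cv2.imwrite("pics/a.png",np.vstack([cv2.resize(x["pixels"][:,:,::-1],None,fx=.78,fy=.78) for x in(T,S)]))
for n in ["side","top"]:
    p={"side":S,"top":T}[n]; print(n,np.array(p["pose"]),np.array(p["camera_matrix"])[0])
for n in ["panel","hook","hook_hinge","hook_tip","hook_seat","stand","paddle","paddle_hole","plain_board"]:
    for nm,p in(("side",S),("top",T)):
        print(n,nm,"tip",[(np.round(x["centre"]).tolist(),round(x["confidence"],2)) for x in tip_of(n,p)] if n!="hook" else "", "sil",[(np.round(x["centre"]).tolist(),round(x["confidence"],2),int(x["region"].sum())) for x in silhouettes(n,p)])
s=monitor.read_state();print(s["ee_pos"],s["tcp_rot"],s["opening"],s["ft_force"],s["time"],r.hold_point_z)
E
```

```text
pics
side [[-0.998 -0.049  0.028  0.524]
 [-0.055  0.715 -0.697  0.947]
 [ 0.014 -0.698 -0.716  1.127]
 [ 0.     0.     0.     1.   ]] [400.332   0.    257.461]
top [[-0.    -0.992  0.129  0.379]
 [-1.     0.    -0.    -0.032]
 [ 0.    -0.129 -0.992  1.611]
 [ 0.     0.     0.     1.   ]] [477.582   0.    260.331]
panel side tip [([280.0, 261.0], 0.62)] sil [([263.0, 255.0], 0.9, 4592)]
panel top tip [([209.0, 174.0], 0.8)] sil [([205.0, 170.0], 0.88, 1813)]
hook side tip  sil [([240.0, 252.0], 0.66, 148), ([345.0, 324.0], 0.48, 1395), ([263.0, 255.0], 0.43, 4586)]
hook top tip  sil []
hook_hinge side tip [([239.0, 238.0], 0.72)] sil [([167.0, 273.0], 0.29, 590)]
hook_hinge top tip [([185.0, 172.0], 0.7)] sil [([141.0, 256.0], 0.68, 1193)]
hook_tip side tip [([237.0, 277.0], 0.54)] sil [([240.0, 255.0], 0.52, 140)]
hook_tip top tip [([216.0, 173.0], 0.68)] sil [([209.0, 330.0], 0.32, 130)]
hook_seat side tip [([243.0, 262.0], 0.55)] sil []
hook_seat top tip [([201.0, 176.0], 0.59), ([218.0, 173.0], 0.22)] sil [([198.0, 175.0], 0.67, 139)]
stand side tip [] sil [([182.0, 272.0], 0.98,
[... 296 characters left out ...]
0, 314.0], 0.17, 471)]
paddle top tip [([213.0, 308.0], 0.67), ([237.0, 270.0], 0.57)] sil [([233.0, 273.0], 0.71, 175), ([213.0, 311.0], 0.65, 205)]
paddle_hole side tip [([184.0, 291.0], 0.74), ([162.0, 271.0], 0.57)] sil [([189.0, 291.0], 0.67, 447), ([238.0, 253.0], 0.61, 141), ([265.0, 255.0], 0.35, 4535)]
paddle_hole top tip [([213.0, 307.0], 0.7), ([237.0, 276.0], 0.45), ([214.0, 304.0], 0.34)] sil [([213.0, 307.0], 0.81, 184), ([233.0, 278.0], 0.61, 166)]
plain_board side tip [([172.0, 268.0], 0.36)] sil []
plain_board top tip [([214.0, 327.0], 0.57)] sil [([212.0, 330.0], 0.64, 169)]
[ 0.218 -0.532  0.214] [-89.999  -0.002 -67.668] 0.999825349371325 [-0.414  1.323  0.194] 1.8 0.0188
```

View picture.

View pics/a.png

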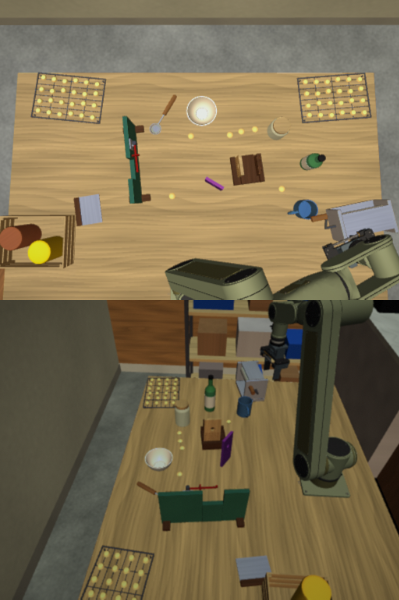

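The top view shows the panel at about (205,172) with the red hook on its right-hand side, and the stand at (217,316). What could be taken for the paddle: the pale board in the stand at top (213,308) / side (164,271), and a purple look-alike standing alone at top (235,273) / side (190,290). The dark board in the stand at top (213,329) is the plain one. I choose the pale board and check it in a close crop.

```bash
python3 - <<'E'
from h import *
np.set_printoptions(precision=3,suppress=True)
S=get_image("side");T=get_image("top")
np.savez("first.npz",S=S["pixels"],T=T["pixels"])
f=lambda im,a,b,c,d:cv2.resize(im[a:b,c:d,::-1],(390,295),interpolation=cv2.INTER_CUBIC)
a=f(T["pixels"],138,268,150,322); a2=f(T["pixels"],188,248,270,349)
b=f(S["pixels"],215,306,195,315); b2=f(S["pixels"],130,206,240,340)
cv2.imwrite("pics/b.png",np.vstack([np.hstack([a,a2]),np.hstack([b,b2])]))
for n,c,d in [("hinge",(239,238),(185,172)),("tip",(237,277),(216,173)),("seat",(243,262),(201,176)),("hole",(162,271),(213,307)),("paddle origin",(184,266),(213,308)),("panel",(280,261),(209,174)),("purple hole",(184,291),(237,276))]:
    print(n,*tri(S,c,T,d))
print("stand z0",atz(T,(218,314),0))
for n in["panel","stand","paddle","plain_board"]:
    for x in silhouettes(n,T)[:2]:
        m=x["region"].astype(np.uint8); rr=cv2.minAreaRect(cv2.findNonZero(m)); print(n,rr,x["confidence"])
E
```

```text
hinge [0.601 0.233 0.189] 0.012809001908533563
tip [0.497 0.226 0.201] 0.006164245897789275
seat [0.542 0.224 0.167] 0.011836289064301488
hole [ 0.518 -0.178  0.132] 0.006233882808547991
paddle origin [ 0.532 -0.195 -0.002] 0.009486486853057875
panel [0.537 0.257 0.015] 0.004298527209827729
purple hole [ 0.443 -0.082  0.116] 0.004370887846814724
stand z0 [ 0.51  -0.214  0.   ]
panel ((174.7385711669922, 203.52911376953125), (113.25125885009766, 27.160160064697266), 84.8636245727539) 0.72
stand ((316.5698547363281, 216.5240478515625), (36.87367630004883, 40.5081787109375), 82.40535736083984) 0.81
stand ((257.75408935546875, 141.79507446289062), (39.56339645385742, 38.154991149902344), 39.80556869506836) 0.73
paddle ((306.9466857910156, 211.91395568847656), (29.876794815063477, 9.687323570251465), 84.80557250976562) 0.75
paddle ((357.7500305175781, 163.75001525878906), (23.33452033996582, 31.11269760131836), 45.0) 0.63
plain_board ((330.48651123046875, 210.41893005371094), (26.961435317993164, 8.055550575256348), 80.53767395019531) 0.73
```

View pics/b.png

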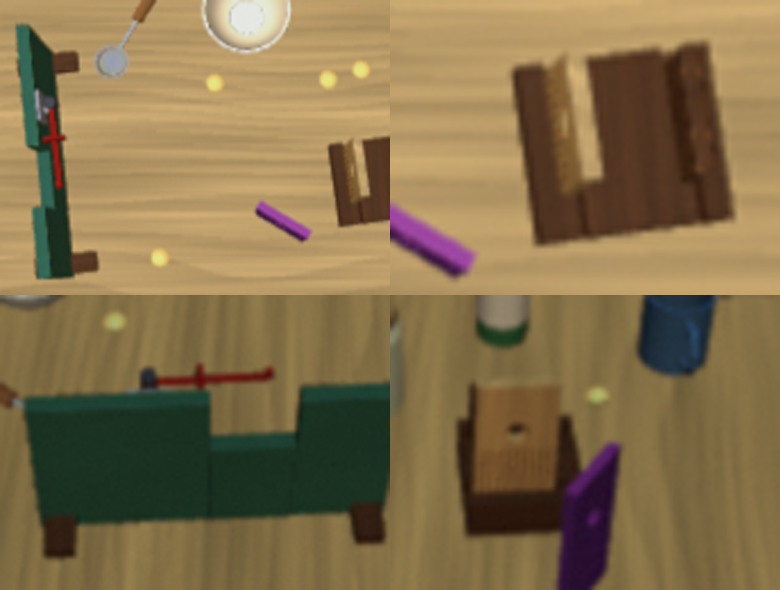

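The crop confirms that the pale ridged board with the hole (side ~(165,272)) stands in the stand's +y slot. The purple board stands alone beside the stand. The hook is nearly folded, with its free end over the notch. Next I fit the poses to sub-pixel level.

```bash
cat > fit.py <<'E'
from h import *
from scipy.optimize import minimize
def box(x0,x1,y0,y1,z0,z1): return np.array([[x,y,z] for x in(x0,x1) for y in(y0,y1) for z in(z0,z1)])
def place(p,P): # p=x,y,yaw
    return P@R.from_euler('z',p[2]).as_matrix().T+[p[0],p[1],0]
def pix(pic,P):
    T=np.array(pic["pose"]);q=(P-T[:3,3])@T[:3,:3]@np.array(pic["camera_matrix"]).T;return q[:,:2]/q[:,2:]
def render(pic,polys,s=6):
    m=np.zeros((384*s,512*s),np.uint8)
    for P in polys:
        h=cv2.convexHull(((pix(pic,P)+.5)*s-.5).astype(np.float32)); cv2.fillConvexPoly(m,np.round(h*16).astype(np.int32),1,shift=4)
    return cv2.resize(m.astype(np.float32),(512,384),interpolation=cv2.INTER_AREA)
def fit(pics,masks,cares,boxes,p0):
    def c(p): return sum((((render(k,[place(p,b) for b in boxes])-m)**2)*w).sum() for k,m,w in zip(pics,masks,cares))
    best=minimize(c,p0,method="Nelder-Mead",options=dict(initial_simplex=np.array(p0)+np.vstack([np.zeros(3),np.diag([.01,.01,.05])]),xatol=1e-4,fatol=.05,maxiter=150))
    return best.x,best.fun
panel=[box(-.17,-.075,-.009,.009,0,.192),box(-.075,.005,-.009,.009,0,.12),box(.005,.17,-.009,.009,0,.192)]
stand=[box(-.06,.06,-.065,.065,0,.045)]
def roi(m,a,b,c,d):
    o=np.zeros(m.shape,np.float32);o[a:b,c:d]=m[a:b,c:d];return o
E
python3 - <<'E'
from fit import *
np.set_printoptions(precision=4,suppress=True)
S=get_image("side");T=get_image("top")
def masks(pic):
    h=pic["pixels"].astype(float);Rr,G,B=h[...,0],h[...,1],h[...,2]
    return (G>1.25*Rr),(Rr>2*G)&(Rr>70),h.sum(2)
gT,rT,bT=masks(T);gS,rS,bS=masks(S)
print("px",gT[130:270,150:190].sum(),gS[215:310,180:330].sum(),rT[170:230,150:200].sum(),rS[225:255,230:290].sum())
one=np.ones((384,512),np.float32)
wT=roi(one,120,280,140,200);wS=roi(one,210,310,180,340)
wT[cv2.dilate(rT.astype(np.uint8),np.ones((3,3)))>0]=0; wS[cv2.dilate(rS.astype(np.uint8),np.ones((3,3)))>0]=0
wT[172:190,160:176]=0; wS[228:246,228:246]=0
for nm,a in(("both",([T,S],[gT,gS],[wT,wS])),("top",([T],[gT],[wT])),("side",([S],[gS],[wS]))):
    print("panel",nm,*fit(*a,panel,[.537,.257,.09]))
p,_=fit([T,S],[gT,gS],[wT,wS],panel,[.537,.257,.09])
# hook angle from red pixels
hinge=place(p,np.array([[.06,-.027,.18]]))[0];print("hinge",hinge)
for nm,k,rm,ro in(("T",T,rT,(170,230,150,200)),("S",S,rS,(225,255,230,290))):
    m=roi(rm,*ro); ys,xs=np.nonzero(m); print(nm,len(ys),"rows",ys.min(),ys.max(),"cols",xs.min(),xs.max())
    for th in(0,.05,.1,.15,.2,.25):
        a=p[2]+np.pi+th; tt=hinge+.11*np.array([np.cos(a),np.sin(a),0]); se=hinge+.05*np.array([np.cos(a),np.sin(a),0])
        P=[hinge+f*np.array([np.cos(a),np.sin(a),0]) for f in np.linspace(.052,.104,20)]
        q=pix(k,np.array(P)); d=[np.hypot(q[:,0]-x,q[:,1]-y).min() for x,y in zip(xs,ys)]
        print(th,"tip rc",proj(k,tt),"median d",np.mean(d))
# stand: dark brown
dT=(bT<250)&~gT; 
from h import *
sil=[x["region"] for x in silhouettes("paddle",T)]; 
w=roi(one,185,250,285,350)
m=roi(dT,185,250,285,350); pd=sil[0]; w[cv2.dilate(pd.astype(np.uint8),np.ones((3,3)))>0]=0; w[225:250,285:296]=0
w[:, 300:322]*= (np.arange(384)[:,None]>205)  # paddle sticking up
ps,f=fit([T],[m],[w],stand,[.51,-.214,.1]);print("stand",ps,f)
# hole in side view
im=S["pixels"].astype(int).sum(2);print(im[158:172,264:282])
# local paddle pose guess: slot y=+.04
h=place(ps,np.array([[0,.04,.122]]))[0];print("hole if centred",h,"side rc",proj(S,h),"top edge",[proj(T,q) for q in place(ps,box(-.04,.04,.034,.046,.18,.18))[::2]])
# edges in top: brightness grid
print(bT[195:232,298:318].astype(int))
E
```

```text
px 1180 3881 123 90
panel both [0.5369 0.2544 0.1154] 451.6782531738281
panel top [0.5375 0.2549 0.1167] 163.48995971679688
panel side [0.5375 0.2514 0.1068] 263.3912048339844
hinge [0.5996 0.2345 0.18  ]
T 123 rows 186 220 cols 169 177
0 tip rc (np.float64(219.7150242828926), np.float64(175.49146562595257)) median d 3.565762919798638
0.05 tip rc (np.float64(219.4583771717745), np.float64(177.31205424733693)) median d 3.8526507428980628
0.1 tip rc (np.float64(219.11156894922482), np.float64(179.11925365074245)) median d 4.5851578835553655
0.15 tip rc (np.float64(218.67551754415146), np.float64(180.90841930933462)) median d 5.40966373978431
0.2 tip rc (np.float64(218.15137625120101), np.float64(182.6749573522231)) median d 6.272033245897392
0.25 tip rc (np.float64(217.54053019233461), np.float64(184.41433729015603)) median d 7.163152009772267
S 90 rows 237 243 cols 243 278
0 tip rc (np.float64(240.1586602783508), np.float64(277.7906181484675)) median d 3.842322724753103
0.05 tip rc (np.float64(238.67707295765078), np.float64(277.5665265033219)) median d 3.8085523578994795
0.1 tip rc (
[... 4329 characters left out ...]
 173 174
  170 177]
 [146 156 164 166 161 173 207 229 255 255 267 323 332 305 278 188 167 172
  166 173]
 [159 158 163 163 163 170 197 247 253 234 217 225 215 190 182 165 170 170
  169 171]
 [161 146 161 163 163 168 202 244 232 205 183 184 181 174 171 165 172 173
  171 170]
 [183 140 160 165 163 165 180 203 198 179 141 163 183 175 171 170 170 169
  170 177]
 [200 137 160 166 160 163 167 176 177 166 125 148 184 174 175 166 166 170
  173 172]
 [245 144 162 165 163 163 165 169 173 166 133 145 184 175 176 171 166 172
  170 172]
 [270 141 158 166 163 164 164 172 176 168 138 142 180 178 175 168 166 174
  170 171]
 [327 145 155 162 164 163 164 173 175 168 136 134 180 178 176 174 168 171
  170 170]]
```

```bash
python3 - <<'E'
from fit import *
np.set_printoptions(precision=4,suppress=True)
S=get_image("side");T=get_image("top")
p=[.5369,.2544,.1154]
b=T["pixels"].astype(int).sum(2);one=np.ones((384,512),np.float32)
m=(np.clip((b-270)/190.,0,1)).astype(np.float32)*(b>0); w=roi(one,203,230,303,318)
top=[box(-.04,.04,-.006,.006,.18,.18)]
pp,f=fit([T],[m],[w],top,[.515,-.18,.128]);print("paddle",pp,f,"side hole",proj(S,[pp[0],pp[1],.122]))
d=np.clip(230-S["pixels"].astype(int).sum(2),0,None)[160:167,268:278]
ys,xs=np.mgrid[160:167,268:278];print("dark centroid",(ys*d).sum()/d.sum(),(xs*d).sum()/d.sum())
def over(pic,c,s):
    a,b2,c0,d0=c
    im=cv2.resize(pic["pixels"][a:b2,c0:d0,::-1],None,fx=s,fy=s,interpolation=cv2.INTER_NEAREST)
    f=lambda P:np.round(((pix(pic,P)+.5-[c0,a])*s)).astype(np.int32)
    for bx in panel:
        for i in range(8):
            for j in(1,2,4):
                if not i&j:
                    q=f(place(p,bx[[i,i|j]]));cv2.line(im,tuple(map(int,q[0])),tuple(map(int,q[1])),(255,255,0),1)
    hg=place(p,np.array([[.06,-.027,.18]]))[0]
    for th,col in((0,(255,255,255)),(.2,(0,255,255))):
        an=p[2]+np.pi+th;q=f(np.array([hg,hg+.11*np.array([np.cos(an),np.sin(an),0])]));cv2.line(im,tuple(map(int,q[0])),tuple(map(int,q[1])),col,1)
    return im
A=over(T,(140,270,150,200),4.6);B=over(S,(220,310,200,320),4)
B=cv2.copyMakeBorder(B,0,A.shape[0]-B.shape[0],0,0,cv2.BORDER_CONSTANT)
cv2.imwrite("pics/c.png",np.hstack([A,B]))
E
```

```text
paddle [ 0.5184 -0.1779  0.1363] 3.0669126510620117 side hole (np.float64(164.1503184956483), np.float64(271.6087889456332))
dark centroid 163.8673469387755 272.13775510204084
```

View pics/c.png

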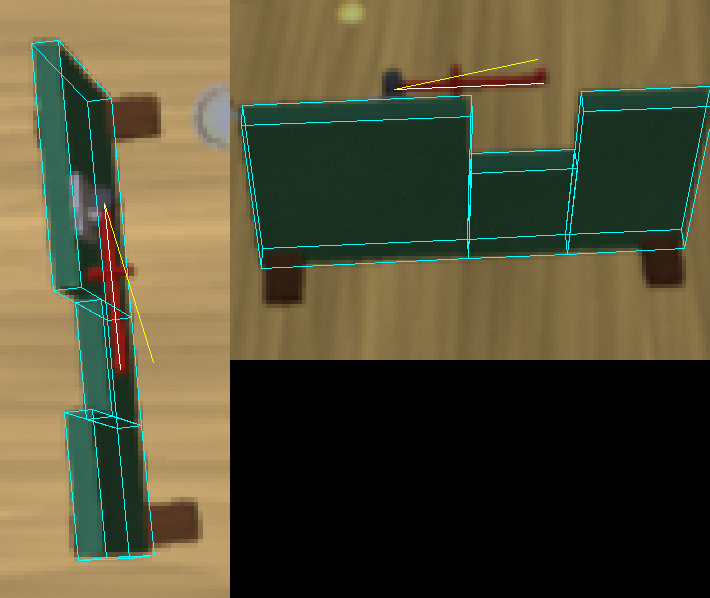

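The overlay agrees to about 1–2 px: hook tip top ≈(220,176), θ ≈ 0.03–0.05, panel yaw ≈ 6.6°. The paddle fit of (0.518,-0.178) predicts its hole in the side view to within 0.5 px. I plan the approach next.

```bash
cat > plan.py <<'E'
from h import *
def rows(wps):
    s=monitor.read_state();p=np.array(s["ee_pos"]);Rm=R.from_euler('xyz',s["tcp_rot"],degrees=True)
    print("t",s["time"],"pos",np.round(p,4),"rpy",np.round(s["tcp_rot"],2),"F",np.round(s["ft_force"],2),"op",round(s["opening"],3))
    yaw=s["tcp_rot"][2]
    for (q,y,n) in wps:
        q=np.array(q,float)
        for i in range(n):
            d=(q-p)/(n-i); t=-np.radians((y-yaw)/(n-i))
            l=Rm.inv().apply(d)*100
            print([round(float(v),2) for v in l]+[round(float(t),3)])
            p=p+Rm.apply(np.round(l,2)/100); Rm=Rm*R.from_rotvec([0,round(t,3),0]); yaw-=np.degrees(round(t,3))
PSI=.1154
def L(x,y,z,p=(.5369,.2544)):
    c,s=np.cos(PSI),np.sin(PSI);return [p[0]+c*x-s*y,p[1]+s*x+c*y,z]
def push(th,rho=.085,gap=0.,h=.016,z=.165):
    u=np.array([-np.cos(th),-np.sin(th)]);n=np.array([np.sin(th),-np.cos(th)])
    q=np.array([.06,-.027])+rho*u-(.004+h+gap)*n;return L(q[0],q[1],z),np.degrees(PSI+th)
E
python3 - <<'E'
from plan import *
print(L(-.025,.002,.29))
rows([([.24,-.46,.30],-62,2),(L(-.025,.002,.29),6.6,18),(L(-.025,.002,.165),6.6,4)])
E
```

```text
[np.float64(0.5118359917715535), np.float64(0.25350809668441054), 0.29]
t 2.35 pos [ 0.2185 -0.5319  0.214 ] rpy [-9.000e+01 -1.000e-02 -6.766e+01] F [-0.16 -0.38  0.52] op 0.998
[-2.92, -4.3, 2.36, -0.049]
[-2.79, -4.3, 2.5, -0.05]
[-2.79, 0.06, 3.19, -0.067]
[-2.57, 0.05, 3.37, -0.066]
[-2.34, 0.06, 3.54, -0.067]
[-2.1, 0.05, 3.69, -0.066]
[-1.85, 0.06, 3.82, -0.067]
[-1.59, 0.05, 3.93, -0.066]
[-1.33, 0.06, 4.03, -0.067]
[-1.06, 0.05, 4.11, -0.066]
[-0.78, 0.06, 4.17, -0.067]
[-0.5, 0.05, 4.21, -0.066]
[-0.23, 0.06, 4.24, -0.067]
[0.06, 0.05, 4.24, -0.066]
[0.34, 0.06, 4.23, -0.067]
[0.62, 0.05, 4.2, -0.066]
[0.89, 0.06, 4.14, -0.067]
[1.17, 0.05, 4.08, -0.066]
[1.44, 0.06, 3.99, -0.067]
[1.7, 0.05, 3.88, -0.066]
[0.0, 3.13, 0.0, -0.0]
[0.0, 3.12, 0.0, -0.0]
[0.0, 3.13, 0.0, -0.0]
[0.0, 3.12, 0.0, -0.0]
```

Call:
arm_command(targets=[[-2.9,-4.3,2.4,-0.05],[-2.8,-4.3,2.5,-0.05],[-2.8,0,3.2,-0.067],[-2.6,0,3.4,-0.067],[-2.3,0,3.5,-0.067],[-2.1,0,3.7,-0.067],[-1.9,0,3.8,-0.067],[-1.6,0,3.9,-0.067]], claw=-1, squeeze=20)

```text
time: 3.15
ee_pos: [0.3274, -0.2292, 0.2895]
tcp_rot: [-90.0, -0.1, -38.8]
ft_force: [0.9, 0.2, 0.6]
opening: 0.332
```

Call:
arm_command(targets=[[-1.3,0,4.0,-0.067],[-1.1,0,4.1,-0.067],[-0.8,0,4.2,-0.067],[-0.5,0,4.2,-0.067],[-0.2,0,4.2,-0.067],[0.1,0,4.2,-0.067],[0.3,0,4.2,-0.067],[0,0,0,0]])

```text
time: 3.95
ee_pos: [0.4322, 0.05, 0.2891]
tcp_rot: [-89.9, -0.0, -11.7]
ft_force: [0.6, -1.5, -1.0]
opening: 0.006
```

```bash
python3 - <<'E'
from plan import *
rows([(L(-.025,.002,.29),6.6,5),(L(-.025,.002,.165),6.6,3)])
E
```

```text
t 3.95 pos [0.4322 0.05   0.2891] rpy [-8.989e+01 -1.000e-02 -1.165e+01] F [ 0.56 -1.47 -0.96] op 0.006
[0.74, -0.01, 4.31, -0.064]
[1.01, -0.01, 4.25, -0.064]
[1.28, -0.01, 4.18, -0.064]
[1.55, -0.01, 4.09, -0.063]
[1.8, -0.01, 3.98, -0.064]
[-0.0, 4.17, -0.01, 0.0]
[-0.01, 4.16, -0.01, 0.0]
[-0.0, 4.17, -0.0, 0.0]
```

Call:
arm_command(targets=[[0.7,0,4.3,-0.064],[1.0,0,4.2,-0.064],[1.3,0,4.2,-0.064],[1.6,0,4.1,-0.064],[1.8,0,4.0,-0.064],[0,0,0,0],[0,3,0,0],[0,3,0,0]])

```text
time: 4.75
ee_pos: [0.5126, 0.2482, 0.2292]
tcp_rot: [-90.0, -0.1, 6.2]
ft_force: [1.3, -0.2, -0.1]
opening: 0.004
```

```bash
python3 - <<'E'
from plan import *
T=get_image("top");S=get_image("side")
A=cv2.resize(T["pixels"][140:270,140:230,::-1],None,fx=4.5,fy=4.5,interpolation=cv2.INTER_CUBIC)
B=cv2.resize(S["pixels"][140:310,210:310,::-1],None,fx=3.44,fy=3.44,interpolation=cv2.INTER_CUBIC)
cv2.imwrite("pics/d.png",np.hstack([A[:584],B[:584]]))
rows([(L(-.025,.002,.165),6.6,2),(push(.04,gap=.003)[0],6.6,2)])
E
```

```text
t 4.85 pos [0.5096 0.2466 0.2254] rpy [-90.21   0.5    6.22] F [-0.41 -0.92 -0.95] op 0.007
[0.18, 3.02, 0.34, -0.003]
[0.17, 3.01, 0.34, -0.004]
[-0.04, 0.0, -0.47, 0.0]
[-0.04, 0.01, -0.47, 0.0]
```

View pics/d.png

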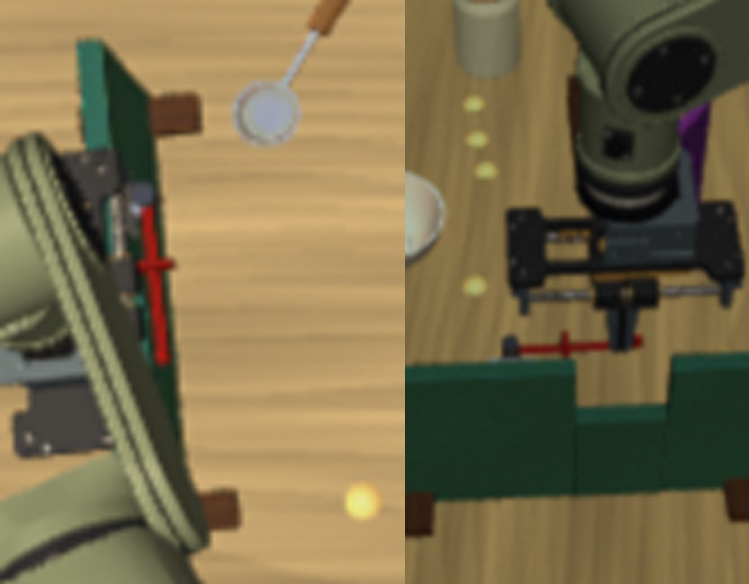

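The fingers stand over the notch (side crop 620,320) behind the bar. They are 7 mm closer to the bar than planned, so I shift back before descending.

Call:
arm_command(targets=[[0.3,0,1.0,0],[0,0,0,0],[0,2,0,0],[0,2,0,0],[0,2,0,0],[0,0,0,0],[0,0,0,0],[0,0,0,0]])

```text
time: 5.65
ee_pos: [0.5151, 0.2598, 0.1712]
tcp_rot: [-89.9, -0.2, 6.3]
ft_force: [0.3, 0.4, -0.1]
opening: 0.009
```

```bash
python3 - <<'E'
from plan import *
w=[]
for th in(.04,.16,.28,.40,.52,.64,.76,.88): 
    q,y=push(th,z=.165); w.append((q,y,1))
rows(w)
E
```

```text
t 5.65 pos [0.5151 0.2598 0.1712] rpy [-89.94  -0.2    6.3 ] F [ 0.31  0.42 -0.07] op 0.009
[-0.46, 0.62, -1.84, -0.045]
[-0.18, -0.01, -1.03, -0.12]
[-0.18, 0.0, -1.03, -0.12]
[-0.18, 0.0, -1.03, -0.12]
[-0.18, 0.0, -1.03, -0.12]
[-0.17, 0.0, -1.04, -0.12]
[-0.18, 0.0, -1.03, -0.12]
[-0.18, 0.0, -1.03, -0.12]
```

Call:
arm_command(targets=[[-0.2,0.3,-0.5,-0.02],[-0.2,0.3,-0.5,-0.02],[-0.1,0,-0.4,0],[0,0,-0.4,0],[0,0,-0.4,-0.04],[-0.1,0,-0.5,-0.06],[-0.1,0,-0.5,-0.06],[-0.1,0,-0.5,-0.06]])

```text
time: 6.45
ee_pos: [0.5112, 0.2221, 0.1631]
tcp_rot: [-89.9, 0.2, 21.3]
ft_force: [-3.6, 3.0, 0.6]
opening: 0.005
```

```bash
python3 - <<'E'
from plan import *
w=[]
for th in np.arange(1,9)*.11+.26: 
    q,y=push(th,z=.165); w.append((q,y,1))
rows(w)
E
```

```text
t 6.45 pos [0.5112 0.2221 0.1631] rpy [-89.85   0.15  21.31] F [-3.57  2.97  0.55] op 0.005
[0.01, -0.2, -1.03, -0.113]
[-0.17, 0.0, -0.95, -0.11]
[-0.16, -0.0, -0.94, -0.11]
[-0.17, -0.0, -0.95, -0.11]
[-0.17, -0.01, -0.94, -0.11]
[-0.17, -0.0, -0.95, -0.11]
[-0.16, -0.0, -0.94, -0.11]
[-0.17, -0.01, -0.95, -0.11]
```

Call:
arm_command(targets=[[-0.1,0,-0.9,-0.11],[-0.17,0,-0.95,-0.11],[-0.17,0,-0.95,-0.11],[-0.17,0,-0.95,-0.11],[-0.17,0,-0.95,-0.11],[-0.17,0,-0.95,-0.11],[-0.17,0,-0.95,-0.11],[0,0,0,0]])

```text
time: 7.25
ee_pos: [0.5457, 0.164, 0.1629]
tcp_rot: [-89.9, 0.1, 65.2]
ft_force: [-1.3, 0.4, -0.1]
opening: 0.006
```

```bash
python3 - <<'E'
from plan import *
w=[]
for th in (1.1,1.2,1.3,1.4,1.45,1.5,1.53,1.571): 
    q,y=push(th,z=.165); w.append((q,y,1))
rows(w)
E
```

```text
t 7.25 pos [0.5457 0.164  0.1629] rpy [-89.92   0.11  65.24] F [-1.29  0.4  -0.12] op 0.006
[0.03, -0.21, -0.6, -0.077]
[-0.16, 0.0, -0.86, -0.1]
[-0.16, 0.0, -0.86, -0.1]
[-0.16, 0.0, -0.86, -0.1]
[-0.08, -0.0, -0.42, -0.05]
[-0.09, -0.0, -0.43, -0.05]
[-0.06, -0.0, -0.26, -0.03]
[-0.08, -0.0, -0.35, -0.041]
```

Call:
arm_command(targets=[[0,-0.1,-0.6,-0.08],[-0.16,0,-0.86,-0.1],[-0.16,0,-0.86,-0.1],[-0.16,0,-0.6,-0.1],[-0.08,0,-0.4,-0.06],[0,0,0,-0.06],[0,0,0,-0.05],[0,0,0,0]])

```text
time: 8.05
ee_pos: [0.5753, 0.1503, 0.1636]
tcp_rot: [-89.8, 0.1, 96.7]
ft_force: [-4.2, -2.1, -0.4]
opening: 0.008
```

```bash
python3 - <<'E'
from plan import *
w=[]
for th in (1.5,1.53,1.571): 
    q,y=push(th,z=.165); w.append((q,96.6,1))
rows(w)
E
```

```text
t 8.05 pos [0.5753 0.1503 0.1636] rpy [-8.979e+01  9.000e-02  9.671e+01] F [-4.16 -2.07 -0.36] op 0.008
[-0.25, -0.14, -0.79, 0.002]
[-0.08, -0.0, -0.25, -0.0]
[-0.08, -0.0, -0.35, -0.0]
```

Call:
arm_command(targets=[[-0.1,0,-0.2,0],[-0.1,0,-0.2,0],[-0.1,0,-0.2,0],[0,0,-0.15,0],[0,0,-0.15,0],[0,0,-0.1,0],[0,0,0,0],[0,0,0,0]])

```text
time: 8.85
ee_pos: [0.5872, 0.1493, 0.1643]
tcp_rot: [-90.0, 0.0, 96.8]
ft_force: [-3.1, 0.3, -1.6]
opening: 0.008
```

Call:
arm_command(targets=[[0,0,-0.1,0],[0,0,-0.05,0],[0,0,-0.05,0],[0,0,-0.05,0],[0,0,0,0],[0,0,0,0],[0,0,0,0],[0,0,0,0]])

```text
time: 9.65
ee_pos: [0.5891, 0.1495, 0.1643]
tcp_rot: [-89.9, 0.0, 96.8]
ft_force: [-4.9, 0.3, -0.9]
opening: 0.008
```

Call:
arm_command(targets=[[0,0,-0.05,0],[0,0,-0.05,0],[0,0,-0.05,0],[0,0,0,0],[0,0,0,0],[0,0,0,0],[0,0,0,0],[0,0,0,0]])

```text
time: 10.45
ee_pos: [0.5892, 0.1495, 0.1642]
tcp_rot: [-89.8, 0.0, 96.8]
ft_force: [-9.0, -0.2, 0.3]
opening: 0.003
```

Call:
arm_command(targets=[[0,0,-0.05,0],[0,0,-0.05,0],[0,0,-0.05,0],[0,0,0,0],[0,0,0,0],[0,0,0,0],[0,0,0,0],[0,0,0,0]])

```text
time: 11.25
ee_pos: [0.5893, 0.1495, 0.1642]
tcp_rot: [-89.6, 0.0, 96.8]
ft_force: [-11.1, -0.2, 1.9]
opening: 0.005
```

The hook is home: it does not move and the force rises to 11 N. Backing off, opening, and moving above the paddle.

Call:
arm_command(targets=[[0,0,0.5,0],[0,0,1,0],[0,0,1.5,0],[0,-3,0.5,0],[0,-4,0,0],[0,-3,0,0],[0,0,0,0],[0,0,0,0]])

```text
time: 12.05
ee_pos: [0.5586, 0.1458, 0.2653]
tcp_rot: [-90.2, 0.0, 96.8]
ft_force: [0.1, -0.9, -0.9]
opening: 0.006
```

```bash
python3 - <<'E'
from plan import *
rows([([.5184,-.1779,.26],97.5,8),([.5184,-.1779,.154],97.5,4)]); print(monitor.read_state()["joint_positions"])
E
```

```text
t 12.05 pos [0.5586 0.1458 0.2653] rpy [-90.24   0.    96.82] F [ 0.11 -0.93 -0.89] op 0.006
[-3.96, 0.06, 0.98, -0.001]
[-3.96, 0.06, 0.98, -0.002]
[-3.95, 0.06, 0.99, -0.001]
[-3.95, 0.06, 1.0, -0.002]
[-3.95, 0.07, 1.0, -0.001]
[-3.95, 0.06, 1.01, -0.002]
[-3.95, 0.07, 1.02, -0.001]
[-3.95, 0.06, 1.02, -0.002]
[-0.0, 2.65, 0.01, 0.0]
[-0.0, 2.65, 0.01, 0.0]
[-0.0, 2.65, 0.01, 0.0]
[-0.0, 2.65, 0.01, 0.0]
[ 1.35044245e+01  1.68558334e+01  8.43371943e+01 -3.00820634e-02
  7.85637925e+01 -8.33131916e+01]
```

Call:
arm_command(targets=[[-4,0,1,0],[-4,0,1,0],[-4,0,1,0],[-4,0,1,0],[-4,0,1,0],[-4,0,1,0],[-3.8,0,1,-0.012],[-3.8,0,1,0]], claw=0.3)

```text
time: 12.85
ee_pos: [0.5155, -0.1791, 0.2627]
tcp_rot: [-89.9, -0.0, 97.5]
ft_force: [0.3, -1.1, -0.8]
opening: 0.644
```

```bash
python3 - <<'E'
from fit import *
from plan import rows,L,PSI
np.set_printoptions(precision=2,suppress=True)
S=get_image("side");T=get_image("top")
np.savez("second.npz",S=S["pixels"],T=T["pixels"])
for nm,k in(("T",T),("S",S)):
    h=k["pixels"].astype(float);m=(h[...,0]>2*h[...,1])&(h[...,0]>60)
    P=np.array([L(.06,-.027-f,.18) for f in(.05,.06,.08,.1,.11)]);q=pix(k,P);print(nm,"pred col,row\n",q)
    lo=q.min(0)-8;hi=q.max(0)+8;m=roi(m,int(lo[1]),int(hi[1]),int(lo[0]),int(hi[0]))
    print("tip_of",[(x["centre"],x["confidence"]) for x in tip_of("hook_tip",k)[:2]],"seat",[(x["centre"],x["confidence"]) for x in tip_of("hook_seat",k)[:2]])
    wt=m*np.clip(h[...,0]-1.3*h[...,1],0,None)
    r0,r1=int(lo[1]),int(hi[1]);c0,c1=int(lo[0]),int(hi[0])
    if nm=="T":
        for c in range(c0,c1):
            if m[:,c].sum(): print(c,round((wt[:,c]*np.arange(384)).sum()/wt[:,c].sum(),2),int(m[:,c].sum()),end="; ")
    else:
        for c in range(r0,r1):
            if m[c].sum(): print(c,round((wt[c]*np.arange(512)).sum()/wt[c].sum(),2),int(m[c].sum()),end="; ")
    print()
rows([([.5184,-.1779,.154],97.5,5)])
E
```

```text
T pred col,row
 [[188.57 181.83]
 [191.85 181.46]
 [198.41 180.71]
 [204.98 179.96]
 [208.26 179.58]]
tip_of [([178.0, 205.4], 0.73), ([146.2, 258.4], 0.18)] seat [([181.8, 191.3], 0.65)]
180 182.52 2; 181 182.48 2; 182 182.43 2; 183 182.38 2; 184 182.0 1; 185 181.62 2; 186 181.17 3; 187 180.99 7; 188 182.58 6; 189 181.53 2; 190 181.47 2; 191 181.39 2; 192 181.0 1; 193 181.0 1; 194 180.63 2; 195 180.57 2; 196 180.55 2; 197 180.52 2; 198 180.49 2; 199 180.48 2; 200 180.4 2; 201 180.0 1; 202 180.0 1; 203 179.62 2; 204 179.57 2; 205 179.55 2; 206 179.51 2; 207 179.41 2; 208 179.33 2; 
S pred col,row
 [[240.05 228.4 ]
 [239.95 225.84]
 [239.76 220.81]
 [239.56 215.89]
 [239.47 213.47]]
tip_of [([214.2, 237.2], 0.48)] seat [([230.5, 243.2], 0.58)]
212 239.0 1; 213 239.0 1; 214 239.39 2; 215 239.4 2; 216 239.41 2; 217 239.39 2; 218 239.42 2; 219 239.44 2; 220 239.45 2; 221 239.46 2; 222 239.48 2; 223 239.48 2; 224 239.5 2; 225 239.5 2; 226 239.87 5; 227 239.56 8; 228 239.83 9; 229 239.89 9; 230 239.84 9; 231 239.53 8; 232 239.58 4; 233 239.93 3; 234 239.61 2; 235 239.61 2; 
t 13.15 pos [ 0.52 -0.18  0.26] rpy [-89.95  -0.05  97.55] F [-0.3  -0.04 -0.28] op 0.651
[-0.03, 2.19, -0.04, 0.0]
[-0.03, 2.19, -0.04, 0.0]
[-0.03, 2.19, -0.04, 0.0]
[-0.04, 2.19, -0.04, 0.0]
[-0.03, 2.18, -0.05, 0.001]
```

The hook prediction matches both views to about 0.3 px (bar shifted about +0.6 mm in x). Descending on the paddle.

Call:
arm_command(targets=[[-0.1,2.2,-0.1,0],[-0.1,2.2,-0.1,0],[0,2.2,0,0],[0,2.2,0,0],[0,1.1,0,0],[0,1.1,0,0],[0,0,0,0],[0,0,0,0]])

```text
time: 13.95
ee_pos: [0.5192, -0.1791, 0.1548]
tcp_rot: [-90.1, 0.0, 97.5]
ft_force: [0.0, 0.1, 0.8]
opening: 0.65
```

```bash
python3 - <<'E'
from plan import *
rows([([.5184,-.1779,.154],97.5,1)])
E
```

```text
t 13.95 pos [ 0.5192 -0.1791  0.1548] rpy [-9.006e+01  4.000e-02  9.754e+01] F [0.04 0.05 0.79] op 0.65
[0.13, 0.08, 0.06, 0.001]
```

Call:
arm_command(targets=[[0.1,0.1,0,0],[0,0,0,0],[0,0,0,0],[0,0,0,0],[0,0,0,0],[0,0,0,0],[0,0,0,0],[0,0,0,0]], claw=-1, squeeze=25)

```text
time: 14.75
ee_pos: [0.5185, -0.1782, 0.1533]
tcp_rot: [-90.0, 0.0, 97.5]
ft_force: [0.7, 0.5, 0.3]
opening: 0.128
```

Call:
arm_command(targets=[[0,-0.5,0,0],[0,-1,0,0],[0,-1.5,0,0],[0,-2,0,0],[0,-2,0,0],[0,-1,0,0],[0,0,0,0],[0,0,0,0]])

```text
time: 15.55
ee_pos: [0.5181, -0.1781, 0.2328]
tcp_rot: [-90.0, -0.0, 97.5]
ft_force: [0.3, 0.6, -1.8]
opening: 0.127
```

```bash
python3 - <<'E'
from plan import *
# staging: 40 mm in front of the tip, yaw 96.6
t=L(.0606,-.027-.11-.045,.2153); print(t, "paddle offset",)
rows([(t,96.6,8)])
E
```

```text
[np.float64(0.6180531524091158), np.float64(0.08058824592662664), 0.2153] paddle offset
t 15.55 pos [ 0.5181 -0.1781  0.2328] rpy [-8.996e+01 -2.000e-02  9.752e+01] F [ 0.31  0.58 -1.84] op 0.127
[3.04, 0.22, -1.66, 0.002]
[3.05, 0.22, -1.66, 0.002]
[3.05, 0.22, -1.65, 0.002]
[3.05, 0.22, -1.64, 0.002]
[3.05, 0.22, -1.64, 0.002]
[3.06, 0.21, -1.63, 0.002]
[3.06, 0.22, -1.62, 0.002]
[3.07, 0.21, -1.62, 0.002]
```

Call:
arm_command(targets=[[3,0,-1.7,0],[3.2,0,-1.7,0],[3.6,0,-2,0.005],[3.6,0,-2,0.005],[3.6,0.3,-2,0.005],[3.2,0.4,-1.7,0],[2.2,0.5,-1,0],[1.6,0.5,-0.9,0]])

```text
time: 16.35
ee_pos: [0.6173, 0.0778, 0.2144]
tcp_rot: [-89.8, -0.0, 96.7]
ft_force: [-0.5, -0.6, -0.9]
opening: 0.131
```

```bash
python3 - <<'E'
from fit import *
from plan import *
S=get_image("side");T=get_image("top")
A=cv2.resize(T["pixels"][150:215,170:255,::-1],None,fx=8.5,fy=8.5,interpolation=cv2.INTER_CUBIC)[:280]
B=cv2.resize(S["pixels"][170:245,190:290,::-1],None,fx=7.2,fy=7.2,interpolation=cv2.INTER_CUBIC)[:320]
A=cv2.resize(T["pixels"][150:210,170:250,::-1],(400,300),interpolation=cv2.INTER_CUBIC)
B=cv2.resize(S["pixels"][165:245,190:290,::-1],(750,600),interpolation=cv2.INTER_CUBIC)
cv2.imwrite("pics/e1.png",B);cv2.imwrite("pics/e0.png",A)
np.savez("third.npz",S=S["pixels"],T=T["pixels"])
print("holes",[(np.round(x["centre"],1),x["confidence"]) for x in tip_of("paddle_hole",S)])
rows([(L(.0606,-.027-.11-.045,.2153),96.6,1)])
E
```

```text
holes [(array([203. , 237.2]), 0.86), (array([185.5, 291.2]), 0.73)]
t 16.5 pos [0.6172 0.0764 0.2147] rpy [-8.983e+01  4.000e-02  9.673e+01] F [-0.89 -0.61 -1.32] op 0.13
[0.41, -0.06, -0.14, 0.002]
```

View pics/e1.png

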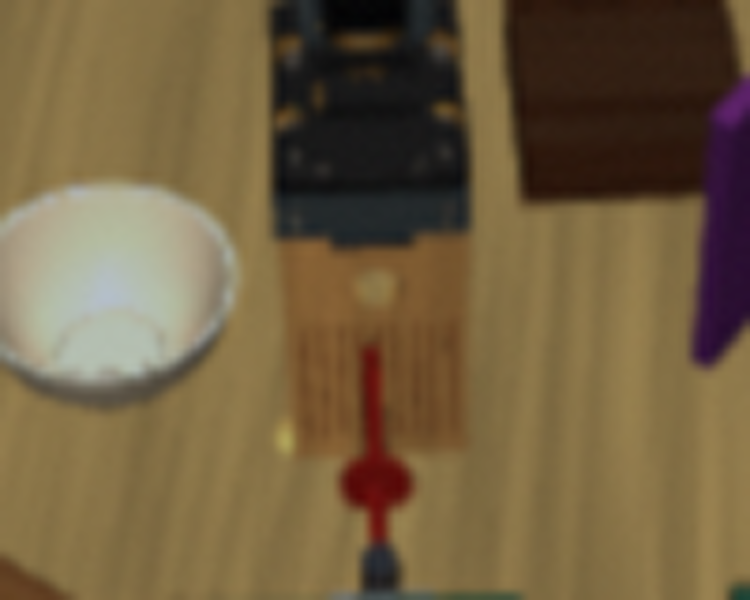

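The side view shows the paddle in front of the tip. The hole is at crop (375,289), i.e. about (203.5,239.5), and the bar line extrapolates to about col 369 there, so the paddle is about 2 mm too far toward -x. I measure this properly.

```bash
python3 - <<'E'
from fit import *
from plan import *
np.set_printoptions(precision=3,suppress=True)
S=get_image("side");T=get_image("top")
z=np.load("third.npz");im=(z["S"].astype(float)).sum(2)
pos=np.array(monitor.read_state()["ee_pos"]);hole=pos-[0,0,.0313]
print("tool hole proj rc",proj(S,hole))
sub=im[197:212,234:246];print(sub.astype(int))
print("row204..206 paddle profile",im[202:206,222:258].mean(0).astype(int), im[216:222,222:258].mean(0).astype(int))
# bar line in image: fit to the measured bar cols (rows 213-225) and extrapolate
h=S["pixels"].astype(float);wt=np.clip(h[...,0]-1.6*h[...,1],0,None);wt[:, :234]=0;wt[:,246:]=0
rr=np.arange(213,225);cc=[(wt[q]*np.arange(512)).sum()/wt[q].sum() for q in rr]
print("bar cols",np.array(cc));
d=np.array(L(.0606,-.027-.08,.18))
# local frame of hole
c,s=np.cos(PSI),np.sin(PSI);v=hole[:2]-[.5369,.2544];print("hole local",c*v[0]+s*v[1],-s*v[0]+c*v[1],hole[2])
for x in(.0586,.0606,.0626):
    print(x,"bar pred cols at y-.107",proj(S,L(x,-.107,.18)),"axis at hole plane",proj(S,L(x,-s*v[0]+c*v[1],.183)))
# top: paddle top edge & bar
E
```

```text
tool hole proj rc (np.float64(200.7088169480203), np.float64(239.23140523509787))
[[159 127 132 128 137 140 138 135 133 130 151 211]
 [219 202 202 202 220 230 229 229 228 231 236 253]
 [267 263 256 249 252 256 259 256 259 261 264 266]
 [278 278 270 263 261 268 274 271 262 258 267 266]
 [278 276 273 276 286 302 317 310 282 260 266 266]
 [283 274 279 299 314 322 335 335 304 250 257 269]
 [279 273 275 307 329 328 328 333 295 241 255 266]
 [286 278 274 293 315 324 324 323 285 246 259 265]
 [285 281 275 270 287 299 306 300 269 252 265 266]
 [286 278 273 261 261 270 272 274 254 255 261 264]
 [286 275 273 258 255 259 260 259 250 255 261 253]
 [271 252 255 243 239 247 235 242 230 248 253 237]
 [265 235 248 228 231 231 214 235 223 242 248 230]
 [269 239 252 222 214 196 197 233 222 232 247 229]
 [268 244 249 217 173 159 183 234 215 233 243 228]]
row204..206 paddle profile [352 332 330 330 327 302 269 271 281 280 277 279 283 276 275 292 311 318
 323 322 288 247 259 266 262 253 247 246 247 254 280 310 319 309 308 315] [340 332 325 319 309 314 306 266 232 237 252 236 259 239 247 233 154 128
 160 207 221 224 235 210 225 215 230 239 219 243 272 287 290 296 307 305]
bar cols [239.056 239.105 239.131 239.154 239.163 239.175 239.221 239.302 239.342
 239.393 239.483 239.56 ]
hole local 0.0592059682357282 -0.18738266443532045 0.18451924812526324
0.0586 bar pred cols at y-.107 (np.float64(220.7899149204586), np.float64(240.21065271313662)) axis at hole plane (np.float64(201.02411831978085), np.float64(239.42886619737484))
0.0606 bar pred cols at y-.107 (np.float64(220.81434734221804), np.float64(239.56120422434597)) axis at hole plane (np.float64(201.04592826980038), np.float64(238.80648895577144))
0.0626 bar pred cols at y-.107 (np.float64(220.8387838965907), np.float64(238.91164588482224)) axis at hole plane (np.float64(201.0677417547121), np.float64(238.1840108411062))
```

View pics/e0.png

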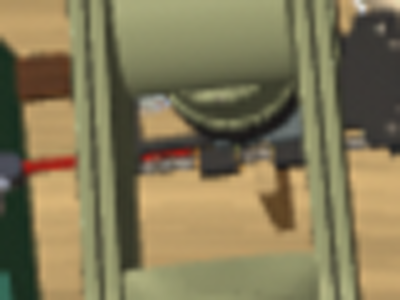

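```bash
python3 - <<'E'
from fit import *
from plan import *
np.set_printoptions(precision=2,suppress=True)
S=get_image("side")
im=S["pixels"].astype(float).sum(2)
pos=np.array(monitor.read_state()["ee_pos"]);yaw=np.radians(monitor.read_state()["tcp_rot"][2]-90)
for zb in(-.1433,-.1473):
    P=place([pos[0],pos[1],yaw],box(-.04,.04,-.006,.006,pos[2]+zb,pos[2]+zb+.17));print(zb,pix(S,P)[[0,2,4,6]].tolist())
for c in(231,233,235,244,246,248): print(c,im[218:234,c].astype(int))
np.save("bg.npy",im)
E
```

```text
-0.1433 [[251.44742574491897, 221.1535520040337], [251.62289793171553, 223.8553646642622], [228.06636586887458, 222.02949485913845], [228.09883307822764, 224.7449359582659]]
-0.1473 [[251.4439025338717, 221.90416155004215], [251.6189853078803, 224.60489407757194], [228.11170259925333, 222.7805470072515], [228.1443792761772, 225.49487873319222]]
231 [224 225 223 229 244 255 285 330 322 313 310 317 319 325 328 325]
233 [240 245 237 235 256 272 288 322 336 338 341 342 341 341 345 342]
235 [235 239 250 257 273 277 292 328 320 271 216 206 228 268 307 323]
244 [236 230 229 233 242 255 291 332 316 239 178 163 180 242 313 347]
246 [228 226 227 222 234 244 282 324 336 332 322 314 313 316 322 316]
248 [228 223 223 224 243 252 280 309 318 317 316 321 320 319 322 318]
```

The paddle's lower edge fits its prediction, so it has not slipped in the grip. I shift +2.2 mm laterally and advance to just in front of the tip.

Call:
arm_command(targets=[[0.5,0,-0.2,0],[0.8,0,0,0.002],[0.8,0,0,0],[0.8,0,0,0],[0.5,0,0,0],[0,0,0,0],[0,0,0,0],[0,0,0,0]])

```text
time: 17.45
ee_pos: [0.6158, 0.1099, 0.2162]
tcp_rot: [-90.0, 0.0, 96.5]
ft_force: [-0.5, -0.4, -1.4]
opening: 0.13
```

```bash
python3 - <<'E'
from fit import *
from plan import *
np.set_printoptions(precision=3,suppress=True)
S=get_image("side")
cv2.imwrite("pics/f.png",cv2.resize(S["pixels"][180:240,205:275,::-1],(700,600),interpolation=cv2.INTER_CUBIC))
st=monitor.read_state();pos=np.array(st["ee_pos"]);hole=pos-[0,0,.0313]
c,s=np.cos(PSI),np.sin(PSI);v=hole[:2]-[.5369,.2544];print(pos,st["tcp_rot"],"hole local",c*v[0]+s*v[1],-s*v[0]+c*v[1],hole[2],st["ft_force"])
print(proj(S,hole),proj(S,L(.0608,-.137,.192)),proj(S,L(.0608,-.137,.18)))
E
```

```text
[0.616 0.11  0.216] [-90.      0.016  96.526] hole local 0.06173276143726551 -0.15273135693372752 0.1848973392579755 [ 0.297  0.37  -1.474]
(np.float64(208.70031968254673), np.float64(238.74503905878336)) (np.float64(210.93647431930083), np.float64(239.14202349318342)) (np.float64(213.47587908246277), np.float64(239.21479279938757))
```

View pics/f.png

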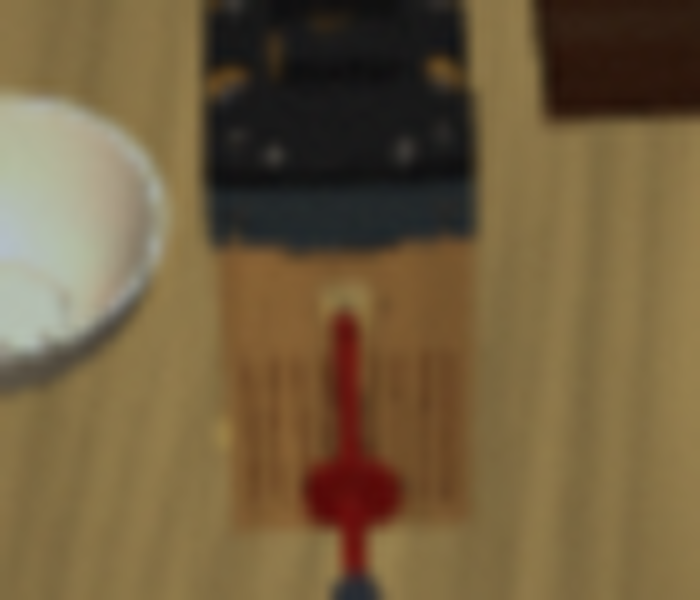

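The tip lies laterally centred in the hole (crop cols 345 and 346). Advancing slowly.

Call:
arm_command(targets=[[0.2,0.1,0,0],[0.3,0,0,0],[0.3,0,0,0],[0.3,0,0,0],[0.3,0,0,0],[0,0,0,0],[0,0,0,0],[0,0,0,0]])

```text
time: 18.3
ee_pos: [0.6142, 0.1239, 0.2152]
tcp_rot: [-90.0, 0.0, 96.5]
ft_force: [0.1, -0.5, -1.0]
opening: 0.13
```

Call:
arm_command(targets=[[0.2,0,0,0],[0.3,0,0,0],[0.3,0,0,0],[0.3,0,0,0],[0.3,0,0,0],[0,0,0,0],[0,0,0,0],[0,0,0,0]])

```text
time: 19.1
ee_pos: [0.6126, 0.1378, 0.2152]
tcp_rot: [-90.0, 0.0, 96.5]
ft_force: [-0.2, -0.4, -1.6]
opening: 0.133
```

Call:
arm_command(targets=[[0.3,0,0,0],[0.3,0,0,0],[0.3,0,0,0],[0.3,0,0,0],[0.3,0,0,0],[0.3,0,0,0],[0,0,0,0],[0,0,0,0]])

```text
time: 19.9
ee_pos: [0.6105, 0.1558, 0.2152]
tcp_rot: [-90.0, 0.0, 96.6]
ft_force: [-0.3, -0.7, -1.5]
opening: 0.129
```

```bash
python3 - <<'E'
from fit import *
from plan import *
np.set_printoptions(precision=3,suppress=True)
S=get_image("side")
cv2.imwrite("pics/g.png",cv2.resize(S["pixels"][185:245,205:275,::-1],(700,600),interpolation=cv2.INTER_CUBIC))
st=monitor.read_state();pos=np.array(st["ee_pos"]);hole=pos-[0,0,.0313]
c,s=np.cos(PSI),np.sin(PSI);v=hole[:2]-[.5369,.2544];print(pos,st["tcp_rot"],"hole local",c*v[0]+s*v[1],-s*v[0]+c*v[1],hole[2],st["ft_force"])
E
```

```text
[0.611 0.156 0.215] [-90.001   0.013  96.546] hole local 0.06176179123506125 -0.10647000996412535 0.18392810910650342 [-0.214 -0.505 -1.551]
```

View pics/g.png

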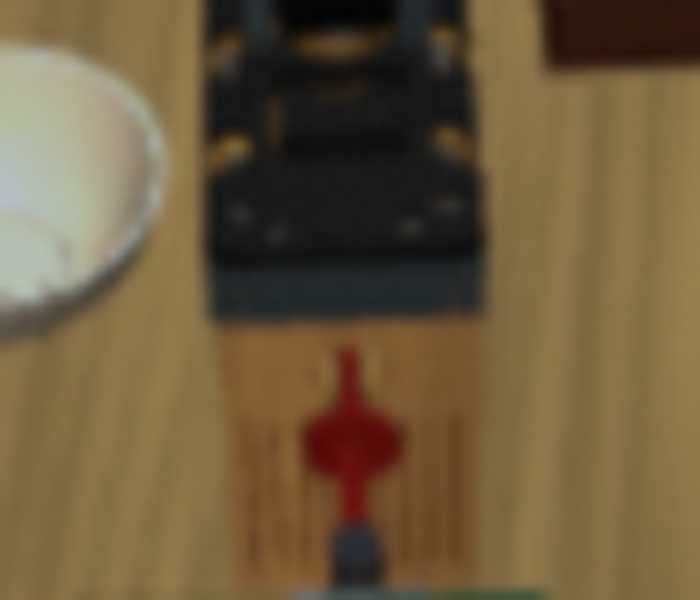

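The bar passes through the hole (crop 348,370), centred and without contact. Lowering.

Call:
arm_command(targets=[[0,0.2,0,0],[0,0.2,0,0],[0,0.2,0,0],[0,0.2,0,0],[0,0.05,0,0],[0,0.05,0,0],[0,0,0,0],[0,0,0,0]])

```text
time: 20.75
ee_pos: [0.6106, 0.1558, 0.2063]
tcp_rot: [-90.0, 0.0, 96.5]
ft_force: [-0.2, -0.4, -0.9]
opening: 0.134
```

Call:
arm_command(targets=[[0,0.05,0,0],[0,0.05,0,0],[0,0.05,0,0],[0,0.05,0,0],[0,0,0,0],[0,0,0,0],[0,0,0,0],[0,0,0,0]])

```text
time: 21.55
ee_pos: [0.6105, 0.1558, 0.2042]
tcp_rot: [-90.0, 0.0, 96.5]
ft_force: [0.0, 1.1, -1.0]
opening: 0.126
```

Call:
arm_command(targets=[[0,0.05,0,0],[0,0.05,0,0],[0,0,0,0],[0,0,0,0],[0,0,0,0],[0,0,0,0],[0,0,0,0],[0,0,0,0]])

```text
time: 22.35
ee_pos: [0.6106, 0.1558, 0.2039]
tcp_rot: [-90.0, 0.0, 96.5]
ft_force: [-2.1, 0.1, 5.4]
opening: 0.13
```

Call:
arm_command(targets=[[0,-0.05,0.05,0],[0,0,0,0],[0.2,0,0,0],[0.4,0,0,0],[0.4,0,0,0],[0.4,0,0,0],[0,0,0,0],[0,0,0,0]])

```text
time: 23.15
ee_pos: [0.6085, 0.1707, 0.204]
tcp_rot: [-90.0, -0.1, 96.6]
ft_force: [1.3, -0.8, 5.2]
opening: 0.132
```

Call:
arm_command(targets=[[0,-0.04,0,0],[0,0,0,0],[0.2,0,0,0],[0.2,0,0,0],[0.1,0,0,0],[0.1,0,0,0],[0,0,0,0],[0,0,0,0]])

```text
time: 23.95
ee_pos: [0.6075, 0.1756, 0.204]
tcp_rot: [-90.0, -0.0, 96.5]
ft_force: [0.3, -2.2, 4.6]
opening: 0.13
```

Call:
arm_command(targets=[[0,-0.05,0,0],[0.1,0,0,0],[0.1,0,0,0],[0.1,0,0,0],[0,0,0,0],[0,0,0,0],[0,0,0,0],[0,0,0,0]])

```text
time: 24.75
ee_pos: [0.6071, 0.1787, 0.2042]
tcp_rot: [-90.0, -0.0, 96.5]
ft_force: [-0.0, -0.8, -2.8]
opening: 0.131
```

```bash
python3 - <<'E'
from fit import *
from plan import *
st=monitor.read_state();pos=np.array(st["ee_pos"]);hole=pos-[0,0,.0313]
c,s=np.cos(PSI),np.sin(PSI);v=hole[:2]-[.5369,.2544];print(pos,"hole local",c*v[0]+s*v[1],-s*v[0]+c*v[1],hole[2],st["ft_force"],st["wrist_torque"])
E
```

```text
[0.60710863 0.17873349 0.20423876] hole local 0.06102910770223755 -0.08324734174007742 0.17293875654962754 [-0.0333899  -0.76804671 -2.75247847] [ 0.07293916 -0.12538776  0.02303063]
```

Call:
arm_command(targets=[[0,0.03,0,0],[0.05,0,0,0],[0.05,0,0,0],[0.05,0,0,0],[0.05,0,0,0],[0,0,0,0],[0,0,0,0],[0,0,0,0]])

```text
time: 25.55
ee_pos: [0.6071, 0.1789, 0.2042]
tcp_rot: [-90.0, 0.2, 96.5]
ft_force: [-0.3, -6.5, -0.7]
opening: 0.128
```

Against the collar: no further motion, 6.5 N. Easing that off, making sure the hook carries the weight, then opening partly.

Call:
arm_command(targets=[[-0.05,0.04,0,0],[-0.05,0.02,0,0],[0,0,0,0],[0,0,0,0],[0,0,0,0],[0,0,0,0],[0,0,0,0],[0,0,0,0]])

```text
time: 26.35
ee_pos: [0.6072, 0.1788, 0.2041]
tcp_rot: [-90.0, 0.1, 96.5]
ft_force: [-1.5, -5.0, 3.0]
opening: 0.129
```

Call:
arm_command(targets=[[-0.05,0,0,0],[0,0,0,0],[0,0,0,0],[0,0,0,0],[0,0,0,0],[0,0,0,0],[0,0,0,0],[0,0,0,0]], squeeze=5)

```text
time: 27.15
ee_pos: [0.6072, 0.1789, 0.2041]
tcp_rot: [-90.0, 0.0, 96.5]
ft_force: [-2.8, -5.2, 4.6]
opening: 0.132
```

Call:
arm_command(targets=[[0,0,0,0],[0,0,0,0],[0,0,0,0],[0,0,0,0],[0,0,0,0],[0,0,0,0],[0,0,0,0],[0,0,0,0]], claw=-0.4)

```text
time: 27.95
ee_pos: [0.6074, 0.1791, 0.2037]
tcp_rot: [-90.0, 0.0, 96.5]
ft_force: [-0.1, -0.1, 0.2]
opening: 0.299
```

```bash
python3 - <<'E'
from plan import *
S=get_image("side");st=monitor.read_state();print(st["ee_pos"],st["ft_force"],st["opening"])
cv2.imwrite("pics/i.png",cv2.resize(S["pixels"][185:255,200:280,::-1],(686,600),interpolation=cv2.INTER_CUBIC))
E
```

```text
[0.60736063 0.17906223 0.20372478] [-0.22473714 -0.03708299  0.46453656] 0.3004584219641309
```

View pics/i.png

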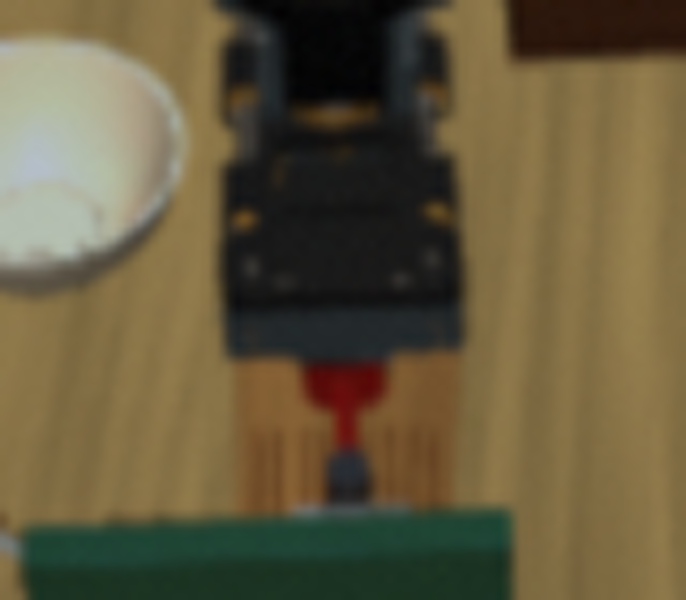

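The paddle hangs on the hook behind the collar and the contact force is about 0. Withdrawing straight up.

Call:
arm_command(targets=[[0,-0.3,0,0],[0,-0.5,0,0],[0,-1,0,0],[0,-2,0,0],[0,-3,0,0],[0,-4,0,0],[0,-4,0,0],[0,0,0,0]])

```text
time: 28.8
ee_pos: [0.6093, 0.1796, 0.3596]
tcp_rot: [-90.8, -0.1, 96.5]
ft_force: [-0.2, -0.1, 0.3]
opening: 0.298
```

Call:
arm_command(targets=[[0,-2,2,0],[0,-2,4,0],[-1,0,4,0],[-2,0,4,0],[-2,0,2,0],[0,0,0,0],[0,0,0,0],[0,0,0,0]])

```text
time: 29.6
ee_pos: [0.4547, 0.1116, 0.3916]
tcp_rot: [-90.0, -0.0, 96.6]
ft_force: [-0.7, 0.0, 0.1]
opening: 0.3
```

```bash
python3 - <<'E'
from fit import *
from plan import *
S=get_image("side");T=get_image("top")
im=np.hstack([cv2.resize(T["pixels"][130:260,150:340,::-1],(440,301)),cv2.resize(S["pixels"][130:290,180:310,::-1],(340,418))[:301]])
B=cv2.resize(S["pixels"][180:255,200:280,::-1],(320,300),interpolation=cv2.INTER_CUBIC);C=cv2.resize(T["pixels"][160:210,165:235,::-1],(420,300),interpolation=cv2.INTER_CUBIC)
cv2.imwrite("pics/j.png",np.vstack([im,cv2.copyMakeBorder(np.hstack([C,B]),0,0,0,40,cv2.BORDER_CONSTANT)]))
for i in range(2):
    k=get_image("side")
print("still diff",np.abs(k["pixels"][195:250,215:260].astype(int)-S["pixels"][195:250,215:260]).mean())
print("pred hole",proj(S,L(.061,-.083,.173)),[(x["centre"],round(x["confidence"],2)) for x in tip_of("paddle_hole",k)],"lower edge",proj(S,L(.061,-.077,.061)))
z=np.load("first.npz")
for n,kk in(("S",S),("T",T)):
    d=np.abs(kk["pixels"].astype(int)-z[n]).sum(2)>90; nl,_,stt,_=cv2.connectedComponentsWithStats(d.astype(np.uint8)); print(n,[x.tolist() for x in stt[1:] if x[4]>12])
print(monitor.read_state()["time"],monitor.read_state()["ft_force"])
E
```

```text
still diff 0.6101010101010101
pred hole (np.float64(228.32878032790245), np.float64(239.70397700368844)) [([227.7, 239.8], 0.88), ([182.1, 291.3], 0.69)] lower edge (np.float64(251.60282422414468), np.float64(240.38070747040334))
S [[344, 0, 71, 74, 2692], [410, 0, 12, 15, 58], [430, 0, 31, 14, 314], [457, 0, 21, 8, 91], [474, 1, 38, 75, 1515], [417, 10, 7, 5, 24], [308, 17, 35, 2, 39], [424, 16, 3, 22, 32], [436, 18, 42, 19, 578], [281, 20, 91, 148, 5318], [284, 30, 3, 10, 15], [370, 31, 7, 3, 13], [348, 32, 7, 8, 21], [427, 55, 6, 7, 27], [408, 65, 13, 41, 354], [423, 65, 10, 22, 118], [375, 67, 49, 165, 4266], [420, 90, 9, 16, 81], [423, 146, 65, 103, 2078], [261, 152, 22, 29, 554], [414, 178, 7, 15, 78], [396, 187, 14, 41, 299], [409, 192, 9, 31, 146], [416, 199, 25, 31, 358], [235, 219, 11, 24, 139], [227, 220, 7, 6, 33], [230, 235, 3, 10, 20], [252, 237, 27, 7, 80]]
T [[147, 168, 365, 216, 14549], [175, 181, 12, 4, 32], [303, 200, 10, 25, 170], [178, 344, 4, 29, 42], [467, 358, 45, 26, 90], [267, 376, 9, 8, 27]]
29.85 [0.63151331 0.69596284 0.51300574]
```

View pics/j.png

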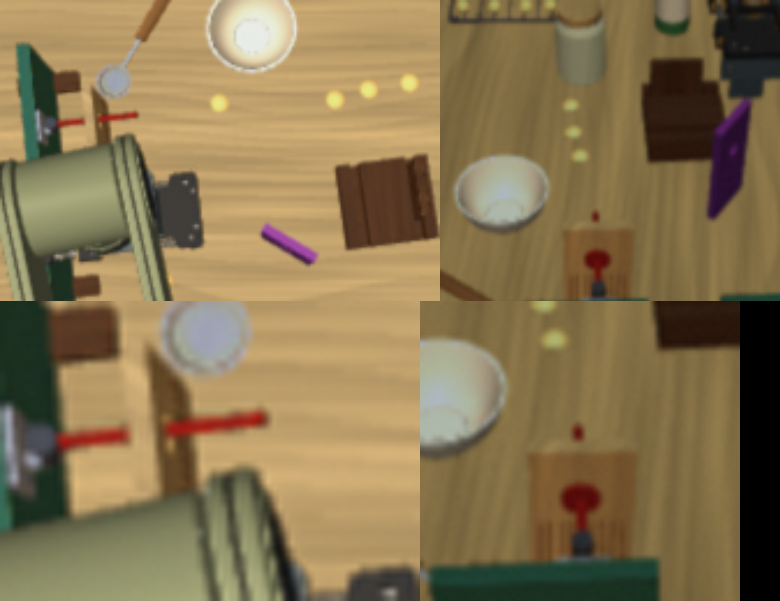

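```bash
python3 -c "
from station import ticket
print(ticket.finish_job())"
```

```text
the job is handed in; nothing more can be done
None
```

The job is done and handed in: the hook is swung fully out, and the pale ridged paddle hangs on it, let go. I handed in at about 30 s; no verdict was reported.

- **Hook:** I swung it out from behind with closed fingers. At the stop it no longer moved while the force rose to 11 N.
- **Paddle:** I lifted it from the stand, passed its hole over the tip without contact, and lowered it until the hook carried it. I then slid it to the collar, where it stopped at about 6.5 N, and opened the fingers.

**Last checks**
- After release the force read about 0 N. The paddle hangs still between side pictures taken moments apart.
- Its hole shows at side pixel (227.7, 239.8), against (228.3, 239.7) predicted for the seat.
- The hook is still fully out. The purple look-alike, the plain board and the other objects look unmoved.

**Uncertain points**
- In the top view the collar is hidden behind the paddle. That the paddle still touches it rests on the earlier contact force and the side view.
- The paddle's load on the hook peaked at about 7 N in the readings at the end of each call, below the 15 N limit. Between those readings I could not see it.

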